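Pull-test the handle of a sauce boat

ROBOT

A 6-joint arm with a two-finger parallel gripper is mounted at the origin on the work surface. World frame = base frame: x ahead of the robot, y to its left, z up, the work surface at z = 0. Lengths are in m, angles in rad, forces in N, time in s.
With the tool pointing down it reaches from about 0.325 to 0.775 m from the base axis. Payload 9.3 kg.
Tool frame: the origin (TCP) lies at the very end of the fingers, on their centre line; the grasp point (between the pads) lies 19 mm behind it; z points along the fingers, y is the direction in which the jaws open and shut (so a half turn about z gives the same grasp; the last joint's range is limited). The gripper opens to 85 mm and grips with 20 to 120 N. Pads are 22 mm wide; open, the fingers measure 114 mm over their backs; the gripper's body (76 mm by 85 mm) begins 54 mm behind the grasp point. The pads swing forward as they close: fully open they stand 13 mm farther back than shut.
Start: joints at [1.185, 0.259, 0.021, 1.334, 0, 1.418], TCP at [0.127, 0.535, 0.231] pointing down, gripper open.
Joint ranges: [-3.04, 3.04], [-0.91, 1.82], [-1.04, 1.36], [-1.92, 1.95], [-1.52, 1.45], [-3.14, 3.14]. Speed limits (rad/s): [2.22, 2.22, 2.79, 3.14, 3.14, 3.14].

INTERFACE

Orientations are given as a rotation vector (axis times angle).
In Python, from plant import manip gives the robot as it stands. The module is installed in compiled form; this text tells all that it offers.
- The arm moves only by the tool apply_moves, never from a script. Its argument "commands" is a list that holds one entry, the list of rows, each a list of 4 numbers: the shift along the world's x, y, z in units of 30 mm (1.0 is 30 mm), then the turn about the world's z in units of 6 degrees (1.0 is 6 degrees). A call has exactly 8 rows; each row shifts and turns the commanded pose from where the row before left it; what a row does not reach is not made up. A row lasts 1/12 s, in which the tool goes at most 41.7 mm and 7.16 degrees, less where a joint would pass 70% of its speed; a pose out of reach is approached as far as the arm can. A call is refused whole if a number of a shift passes 1 or a number of a turn 1, either way. A call with a gripper value outside its range is refused whole. "hand" is the opening, from -1 (shut) to 1 (fully open), so that 0 is half open, set as the call begins (left out, the last holds). The fingers move at their own pace and stop on an object; "grip_force" is the grip in N (left out, the last holds). Time passes only in rows, so rows that do not move let the fingers close, or fill a call up. It gives the time, the measured TCP pose, the force and the opening at its end, in the units of the state.
- manip.read_state(): the state, without advancing time (a new reading comes with each control period).
- manip.grab_frame(name): name is "scene" or "top"; returns (picture, depth): 480x640x3 uint8, blue, green, red; 480x640 float32, m along the optical axis (not along the pixel's ray), 0 where there is no reading.
- manip.camera_model(name): a dict with "camera_matrix" (3x3 intrinsics, pixels), "T" (4x4, takes a point from camera to world coordinates). Camera axes: x right, y up, looking along -z (the intrinsics and any distortion apply to the point x, -y, -z); pixel columns grow to the right and rows downward; lengths in m; the calibration is good to about 2 mm. A picture is of the moment at which its call begins. camera_model takes no time and is no camera call.
- manip.close_job(): hands the job in, once; it reports no verdict.
Trained networks look in the newest picture that a camera, given by its name, has taken for a name from the list of things; names that differ only in an ending like _2 or _b are one class to them, and where a whole thing is asked for, a point or a joint stands for the part that bears it (a point fixed in the world has none). Each returns a list of dicts, best first, with "p" (0 to 1); they miss things now and then, are a little off and sometimes report something else, mostly with a low value. They report only what shows in the picture. A call takes as long as a camera call. They do not tell look-alikes from the thing itself.
- manip.masks_of(camera, name): "region" (480x640 bool, what is visible of it) and "bbox" ([left, top, right, bottom] in pixels, round what is visible of it).
- manip.pinpoint(camera, name): "pixel" ([column, row] in pixels: a listed point, or the origin of a listed thing).
The state is a dict: "time": time; "joints": joint angles; "joint_velocities": joint speeds; "joint_efforts": joint torques, N m; "tool_pos": TCP position; "ee_rot": TCP orientation; "wrist_force": force on the tool from outside, world axes, zero at the start; "torque": the same for the moment, N m; "width": finger opening in m.
Only numpy, scipy, OpenCV 4.12 (cv2) and the standard library are available. Lean on these libraries where they do the work, as an engineer would, in place of code of your own. Each camera call takes 0.05 s, during which the arm holds its last target. There are 200 camera calls.

TASK

Set the yellow-banded sauce boat down gently on the handle tester, its foot between the steel pegs and its handle hanging down through the steel stirrup, and let go of it. Then draw the tester's slide out by its black pull tab until the orange pointer stands in the green band, hold it there for about two seconds without letting the pointer reach the red band, and let the slide go back home. Leave the boat seated and do not disturb the plates, mug and jar.

Things in the scene. Friction and masses are not known exactly. Their poses are not given: they have to be found in the camera images.
- rig: Handle tester: grey board fixed on the table, 12 mm thick. Origin on the table under the centre of the boat's seat; +x is the pull direction, from seat to pull tab; z up. Board: x -85 to 370 mm, y -60 to 60. A blue gauge housing (x 185 to 285 mm when home, 66 mm wide, top 56 mm above the table) slides along x, tied by a low steel tongue (top 24 mm above the table) to the pull tab.
- seat (a point): Centre of the boat's seat on the board's top, 12 mm above the table. Six pegs, 10 mm thick, coned tops, 15 mm high, ring it: at rig x = 56 and -56, y = 0, and x = 22 and -22, y = 30 and -30 mm. Rightly placed, the boat's origin is here and its +x lies along the rig's +x; the foot has 3 mm play all round.
- boat: Loose cream sauce boat, yellow band, gilt rim, 0.5 kg. Origin: centre of its underside; +x to the handle end, -x to the spout, z up. Foot 96 x 44 mm with round ends, 12 mm high. Body 130 mm long (x), 56 mm wide (y), flat upright sides for |x| < 37 mm from 36 mm up to the rim at 84 mm; hollow, walls 4 mm. The spout lip reaches x = -92 mm, 100 mm up.
- boat_handle (a point): Point on the boat's handle, 108 mm from its origin along +x, 30 mm above the underside, where the stirrup pulls. The handle, a 10 mm bar, leaves the rim, arches out (top 92 mm) and hangs straight down at x = 108 mm to a free end 13 mm above the underside, 38 mm clear of the body.
- stirrup_bar (a point): Middle of the seat-side crossbar of the steel stirrup, a level loop of 8 mm rod 42 mm above the table; when home at 84 mm along the rig's +x. The loop's opening, on this bar's +x side, is 44 mm (x) by 36 mm (y); the handle is lowered into it from above. Drawn out about 15 mm, this bar bears on the handle from the body's side.
- tab (a point): Upright black pull tab: centre of its face towards the housing (rig's -x side), 70 mm above the table, at rig x = 335 mm when home. The tab is 60 mm wide (y), 9 mm thick (x 335 to 344), 16 to 86 mm above the table. Between it and the housing is a 50 mm gap, with only the tongue below, which closed fingers can enter from above.
- pointer (a point): Middle of the orange pointer bar (5 mm thick along x, 54 mm wide) on top of the housing, 64 mm above the table; it is fixed to the stirrup.
- green_mark (a point): Middle of the green band, 14 mm wide along x, on the white scale on top of the housing, 57 mm above the table; moves with the slide. The pointer is in the band when it is within 7 mm of this point along the rig's x.
- slide (a joint): How far the slide with its tab is drawn out, in m: 0 home, 0.09 the end. A light spring (about 1.5 to 3 N) brings it home.
- gauge (a joint): Reading of the spring gauge: how far the stirrup and the pointer are drawn out of the housing, in m: 0 unloaded, 0.033 to 0.047 pointer in the green band (about 5 to 7 N), red band from 0.054. It grows only while the boat's handle holds the stirrup back.
- plates: Bystander: stack of six cream and yellow plates, 160 mm across, 42 mm high; origin at the centre of its underside.
- mug: Bystander: blue mug, 76 mm across, 85 mm high, with a handle; origin at the centre of its underside.
- jar: Bystander: white jar with a wooden lid, 68 mm across, 100 mm high; origin at the centre of its underside.
Things that resemble listed ones, but are neither listed nor needed, are in the scene too. Leave any blue or purple look-alike of the boat alone.

How it is judged:
On the way, in this order (a step that is already met when the one before it is completed fails the run):
1. the boat stands seated between the pegs, handle in the stirrup, let go (horizontal distance between boat and rig below 0.007 m and z of boat in the frame of rig below 0.0145 m and x of boat_handle in the frame of rig above 0.09 m and angle between boat's own z axis and vertical below 0.06 rad and contact force between boat and the fingers below 0.1 N), for 0.2 s.
2. the slide is drawn out and the pointer stands in the green band for 1.5 s, with the boat seated (value of joint gauge between 0.033 and 0.047 m and value of joint slide above 0.04 m and horizontal distance between boat and rig below 0.008 m and angle between boat's own z axis and vertical below 0.1 rad and contact force between boat and the arm below 0.1 N and contact force between boat and the fingers below 0.1 N), for 1.5 s.
At the end, for the whole second after the job is handed in: The boat stands upright (within 0.06 rad) and at rest on the tester's board between the pegs (origin within 8 mm of the seat's centre, foot down within 2.5 mm), handle end towards the tab; the slide and the gauge are back home within 6 mm (horizontal distance between boat and rig below 0.008 m and z of boat in the frame of rig below 0.0145 m and x of boat_handle in the frame of rig above 0.09 m and angle between boat's own z axis and vertical below 0.06 rad and linear speed of boat below 0.02 m/s and value of joint each of slide, gauge below 0.006 m); the robot touches nothing.
It fails at once if the pointer reaches the red band (gauge over 54 mm) (value of joint gauge above 0.054 m).
It fails at once if the boat is banged down on or jammed into the tester (over 60 N) (contact force between boat and rig above 60 N).
It fails at once if the boat is tipped over (more than 0.7 rad) (angle between boat's own z axis and vertical above 0.7 rad).
It fails at once if the plates, mug or jar are shifted by more than 20 mm (distance of any of plates, mug, jar from where it was at the start of the episode above 0.02 m).
It also fails if it takes over 61 s, if anything falls off the work surface, if the arm or the gripper's body presses on something with over 40 N, if the wrist force passes 120 N, or if a joint passes its speed limit or range.

## Working session

There is one attempt and no reset: what is moved stays moved. The work goes in short steps, Python scripts to look and compute and a tool call to move; the robot and the scene stay as the last step left them, time stands still between calls to the robot, and variables do not carry over. Pictures are saved under pics/ and viewed, about 8 in all and at most 12, crops included, and the job is handed in when it is done.

Besides the shell and the picture viewer there is one more tool, called after "Call:" as name(argument=value, ...) on one line, values as JSON. apply_moves: Moves the arm, as the interface text tells. Its arguments: {"type":"object","properties":{"commands":{"type":"array","items":{"type":"array","items":{"type":"array","items":{"type":"number"}}}},"hand":{"type":"number"},"grip_force":{"type":"number"}},"required":["commands"]}

```bash
mkdir -p pics; cat > h.py <<'E'
from plant import manip
import numpy as np, cv2
def grab(cam,fn=None):
    im,d=manip.grab_frame(cam)
    if fn: cv2.imwrite('pics/'+fn,im)
    return im,d
def ray(cam,px):
    m=manip.camera_model(cam);K=m["camera_matrix"];T=np.array(m["T"])
    q=np.linalg.inv(K)@np.array([px[0],px[1],1.]);v=np.array([q[0],-q[1],-1.])
    return T[:3,3],T[:3,:3]@v
def atz(cam,px,z):
    o,v=ray(cam,px);return o+v*(z-o[2])/v[2]
def proj(cam,p):
    m=manip.camera_model(cam);K=np.array(m["camera_matrix"]);T=np.array(m["T"])
    c=T[:3,:3].T@(np.asarray(p,float)-T[:3,3]);q=K@np.array([c[0],-c[1],-c[2]]);return q[:2]/q[2]
def cloud(cam,d):
    m=manip.camera_model(cam);K=np.array(m["camera_matrix"]);T=np.array(m["T"])
    v,u=np.mgrid[:480,:640];x=(u-K[0,2])/K[0,0]*d;y=(v-K[1,2])/K[1,1]*d
    return np.stack([x,-y,-d],-1)@T[:3,:3].T+T[:3,3]
E
python3 - <<'E'
from h import *
np.set_printoptions(precision=4,suppress=True)
a,_=grab('top','top0.png');b,_=grab('scene','scene0.png')
print({k:v for k,v in manip.camera_model('top').items()}); print(manip.camera_model('scene'))
for c in('top','scene'):
  for n in('boat','boat_handle','seat','stirrup_bar','tab','pointer','green_mark','rig','plates','mug','jar'):
    print(c,n,[(np.round(r['pixel'],1),round(r['p'],2)) for r in manip.pinpoint(c,n)])
s=manip.read_state();print(s)
E
```

```text
{'camera_matrix': array([[559.2245,   0.    , 325.7449],
       [  0.    , 559.2245, 236.6847],
       [  0.    ,   0.    ,   1.    ]]), 'T': array([[ 0.0019,  0.9836, -0.1801,  0.2349],
       [-1.    ,  0.0006, -0.0074,  0.1354],
       [-0.0072,  0.1801,  0.9836,  1.4486],
       [ 0.    ,  0.    ,  0.    ,  1.    ]])}
{'camera_matrix': array([[443.2658,   0.    , 320.1025],
       [  0.    , 443.2658, 240.3659],
       [  0.    ,   0.    ,   1.    ]]), 'T': array([[ 0.6578, -0.502 ,  0.5615,  1.0362],
       [ 0.7532,  0.4372, -0.4916, -0.3712],
       [ 0.0013,  0.7463,  0.6656,  0.736 ],
       [ 0.    ,  0.    ,  0.    ,  1.    ]])}
top boat [(array([279.9, 332.1]), 0.67), (array([174.3, 319.2]), 0.65), (array([267.5, 256.1]), 0.57)]
top boat_handle [(array([302.4, 234.2]), 0.97), (array([202. , 337.4]), 0.96), (array([276.7, 286.5]), 0.76)]
top seat [(array([358.8, 241. ]), 0.94)]
top stirrup_bar [(array([388.8, 241.5]), 0.78), (array([266.9, 254.4]), 0.37)]
top tab [(array([495.8, 253.3]), 0.75)]
top pointer []
top green_mark [(array([449.3, 248.4]), 0.63)]
top rig [(array([
[... 716 characters left out ...]
ene rig [(array([304.7, 280.9]), 0.94), (array([303. , 274.8]), 0.75)]
scene plates [(array([299.3, 399.5]), 0.97)]
scene mug [(array([392. , 335.4]), 0.82)]
scene jar [(array([449.9, 283.2]), 0.92), (array([304.4, 272.4]), 0.55)]
{'time': 1.2, 'joints': array([ 1.1854,  0.2586,  0.0215,  1.3337, -0.    ,  1.4182]), 'joint_velocities': array([ 0.0008, -0.0009,  0.0017,  0.0009, -0.0004, -0.0008]), 'joint_efforts': array([  0.0009, -55.5402,  34.4737,   0.0014,  -0.0002,   0.    ]), 'tool_pos': array([0.1269, 0.5352, 0.2313]), 'ee_rot': array([0.3649, 3.1203, 0.    ]), 'wrist_force': array([-0.4074, -0.1558,  0.7126]), 'torque': array([ 0.0271,  0.0249, -0.0133]), 'width': 0.0854507131672934}
```

View pics/top0.png

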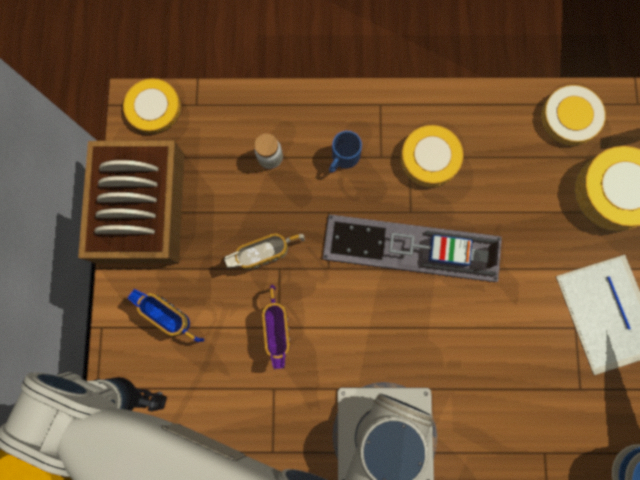

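View pics/scene0.png

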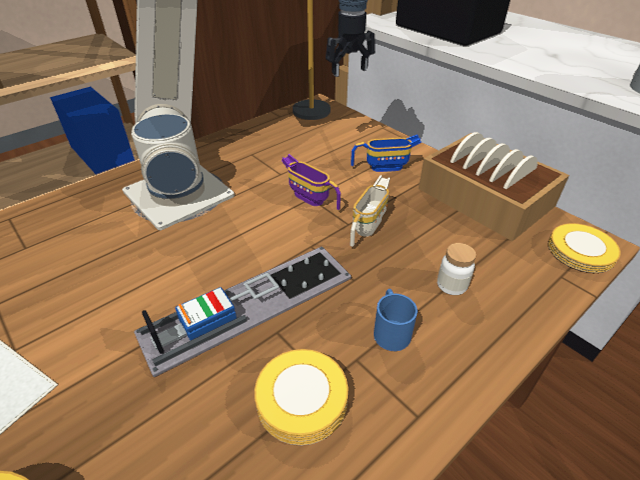

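The top view shows three candidates: the cream boat with yellow band at about (258,252), a purple one at (275,330) and a blue one at (165,315). The cream boat is the target. The rig runs from the seat at (359,241) to the tab at (496,253).

```bash
python3 - <<'E'
from h import *
np.set_printoptions(precision=4,suppress=True)
im,d=grab('top');im2,d2=grab('scene')
P=cloud('top',d);P2=cloud('scene',d2)
# rig from points
print('table z',np.median(P[280:290,380:480,2]), 'board z',np.median(P[250:258,345:380,2]))
for cam,n,z in [('top','seat',.012),('top','stirrup_bar',.042),('top','tab',.07),('top','green_mark',.057),('scene','seat',.012),('scene','stirrup_bar',.042),('scene','tab',.07),('scene','pointer',.064),('scene','green_mark',.057)]:
    r=manip.pinpoint(cam,n)
    if r: print(cam,n,atz(cam,r[0]['pixel'],z),r[0]['p'])
for cam,im_,P_ in(('top',im,P),('scene',im2,P2)):
  for r in manip.masks_of(cam,'boat'):
    m=r['region'];print(cam,r['bbox'],r['p'],m.sum(),im_[m].mean(0))
    if im_[m].mean(0)[2]>im_[m].mean(0)[0]*1.02 and im_[m].mean(0)[1]>90:
        q=P_[m];q=q[(q[:,2]>.07)&(q[:,2]<.12)]; R=cv2.minAreaRect((q[:,:2]*1000).astype(np.float32));print('rect',R,len(q))
        np.save('b_%s.npy'%cam,P_[m])
  for r in manip.masks_of(cam,'rig')[:1]:
    q=P_[r['region']];q=q[q[:,2]<.02];print(cam,'rigrect',cv2.minAreaRect((q[:,:2]*1000).astype(np.float32)),np.median(q[:,2]))
c=cv2.resize(im[205:345,120:520],None,fx=2,fy=2,interpolation=cv2.INTER_CUBIC)
c2=cv2.resize(im2[140:260,270:430],None,fx=3,fy=3,interpolation=cv2.INTER_CUBIC)
o=np.zeros((280+360,800,3),np.uint8);o[:280]=c;o[280:,:480]=c2;cv2.imwrite('pics/c1.png',o[:600])
for n,z in(('boat',0.0),('boat_handle',.03)):
  for cam in('top','scene'):
    for r in manip.pinpoint(cam,n): print(cam,n,r['pixel'],r['p'],atz(cam,r['pixel'],z))
E
```

```text
table z 9.291150587575903e-05 board z 0.012921309156898486
top seat [0.4861 0.0643 0.012 ] 0.61
top stirrup_bar [ 0.4697 -0.0235  0.042 ] 0.8
top tab [ 0.4481 -0.2664  0.07  ] 0.6
top green_mark [ 0.4627 -0.1747  0.057 ] 0.69
scene seat [0.4929 0.0617 0.012 ] 0.67
scene stirrup_bar [ 0.4833 -0.0217  0.042 ] 0.84
scene tab [ 0.44   -0.2677  0.07  ] 0.83
scene pointer [ 0.4546 -0.202   0.064 ] 0.71
scene green_mark [ 0.4537 -0.1709  0.057 ] 0.79
top [225.8, 234.0, 304.4, 268.8] 0.95 1493 [103.0348 135.073  151.9578]
rect ((455.3038330078125, 298.0715637207031), (58.45246887207031, 198.76641845703125), 21.006664276123047) 544
top [130.8, 293.3, 201.7, 339.4] 0.89 1498 [95.6802 64.1368 57.5514]
top [264.6, 285.4, 289.1, 367.7] 0.65 1543 [70.8406 56.8483 96.8516]
top rigrect ((472.0213928222656, -76.5008544921875), (456.7351989746094, 124.72327423095703), 82.37564086914062) 0.012249265059155912
scene [280.5, 159.4, 339.3, 211.5] 0.97 1676 [104.0024  75.6498 119.2339]
scene [353.2, 134.7, 419.0, 172.0] 0.89 1527 [120.7767  87.2259  73.759 ]
scene [349.1, 175.0, 388.8, 247.0] 0.72 1545 [127
[... 371 characters left out ...]
0615103339707
top boat [171.0, 317.1] 0.71 [0.2898 0.5439 0.    ]
top boat [278.6, 330.3] 0.65 [0.2568 0.2665 0.    ]
scene boat [306.8, 203.4] 0.97 [0.2762 0.2453 0.    ]
scene boat [386.4, 161.0] 0.83 [0.2709 0.5733 0.    ]
scene boat [368.1, 223.7] 0.63 [0.4483 0.3095 0.    ]
top boat_handle [205.2, 339.4] 0.91 [0.2336 0.4469 0.03  ]
top boat_handle [303.3, 238.4] 0.76 [0.4901 0.204  0.03  ]
top boat_handle [273.5, 283.3] 0.56 [0.3741 0.2787 0.03  ]
scene boat_handle [337.5, 205.8] 0.91 [0.3681 0.2742 0.03  ]
scene boat_handle [353.3, 160.0] 0.86 [0.233  0.4639 0.03  ]
scene boat_handle [352.1, 241.6] 0.77 [0.4941 0.2048 0.03  ]
scene boat_handle [453.7, 282.9] 0.72 [0.7343 0.2771 0.03  ]
```

View pics/c1.png

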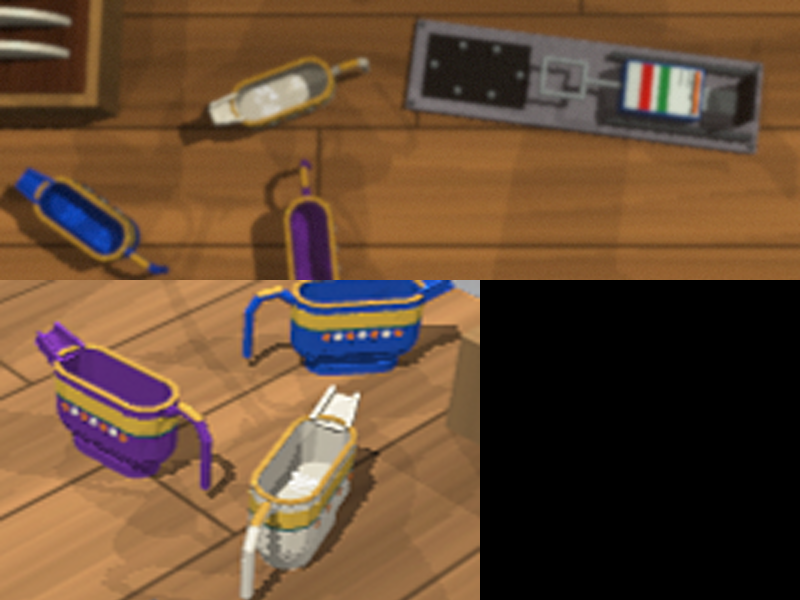

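The crop confirms the cream, yellow-banded boat. Its handle is at (303,238) in the top view, pointing mostly along -y, and its origin is about (0.452, 0.3085) with yaw about -69°. I'll move above it.

Call:
apply_moves(commands=[[[0.9,-0.63,0,-0.78],[0.9,-0.63,0,-0.78],[0.9,-0.63,0,-0.78],[0.9,-0.63,0,-0.78],[0.9,-0.63,0,-0.78],[0.9,-0.63,0,-0.78],[0.9,-0.63,0,-0.78],[0.9,-0.63,0,-0.78]]], hand=0.9)

```text
time: 2.82
tool_pos: [0.344, 0.3828, 0.2315]
ee_rot: [1.353, 2.835, 0.001]
wrist_force: [1.1, 0.7, 0.2]
width: 0.0811
```

Call:
apply_moves(commands=[[[0.9,-0.63,0,-0.78],[0.9,-0.63,0,-0.78],[0.9,-0.63,0,-0.78],[0.9,-0.63,0,-0.78],[0,0,-0.5,0],[0,0,-0.5,0],[0,0,-0.3,0],[0,0,0,0]]])

```text
time: 3.48
tool_pos: [0.4501, 0.3078, 0.1904]
ee_rot: [-1.79, -2.58, 0.005]
wrist_force: [-1.0, -0.1, -0.1]
width: 0.0811
```

```bash
python3 - <<'E'
from h import *
np.set_printoptions(precision=4,suppress=True)
im,d=grab('top');im2,d2=grab('scene')
s=manip.read_state();r=s['ee_rot'];print(s['time'],s['tool_pos'],r,'jaw',np.degrees(2*np.arctan2(r[1],r[0]))-90,s['width'],s['wrist_force'])
for cam,P,B in(('top',cloud('top',d),'b_top.npy'),('scene',cloud('scene',d2),'b_scene.npy')):
    q=np.load(B) if cam=='top' else None
    q=np.load('b_top.npy');q=q[(q[:,2]>.078)&(q[:,2]<.089)]
a=np.radians(-69.2);u=np.array([np.cos(a),np.sin(a)]);v=np.array([-u[1],u[0]])
q=np.load('b_top.npy')
for z0,z1 in((.078,.09),(.06,.078)):
    k=q[(q[:,2]>z0)&(q[:,2]<z1)][:,:2]-[.452,.3085]
    X=k@u;Y=k@v
    for lo,hi in((-37,-12),(-12,12),(12,37)):
        m=(X>lo/1e3)&(X<hi/1e3);print(z0,lo,np.percentile(Y[m],[1,50,99])*1e3,m.sum())
    print('X',X.min(),X.max())
# pegs
x0,y0,x1,y1=325,214,392,262
g=cv2.cvtColor(im,cv2.COLOR_BGR2GRAY)[y0:y1,x0:x1]
c=cv2.resize(im[y0:y1,x0:x1],None,fx=9,fy=9,interpolation=cv2.INTER_NEAREST);cv2.imwrite('pics/pegs.png',c)
th=cv2.morphologyEx(g,cv2.MORPH_TOPHAT,np.ones((7,7),np.uint8))
n,l,st,ct=cv2.connectedComponentsWithStats((th>45).astype(np.uint8))
for i in range(1,n):
    m=l==i;w=th*m;cc=np.array([(w*np.arange(w.shape[1])).sum(),(w*np.arange(w.shape[0])[:,None]).sum()])/w.sum()
    print(cc+[x0,y0],st[i,4],atz('top',cc+[x0,y0],.024))
E
```

```text
3.5833 [0.4506 0.3086 0.1925] [-1.7898 -2.5817  0.0003] jaw -339.4641612352834 0.08130966497368385 [0.1744 0.3514 0.6189]
0.078 -37 [-29.2951  22.5305  28.0918] 43
0.078 -12 [-28.7134  -0.7139  27.9515] 42
0.078 12 [-28.5898  22.4813  28.3441] 45
X -0.0881436559292722 0.10648339756198245
0.06 -37 [-30.0697  -1.7683  24.5733] 30
0.06 -12 [-29.358   22.4109  23.994 ] 28
0.06 12 [-29.0705  22.9758  24.8351] 30
X -0.07470222113843207 0.11279329938459963
[351.0037 227.    ] 5 [0.5214 0.0806 0.024 ]
[368.004  228.9881] 5 [0.5161 0.0366 0.024 ]
[336.5187 236.4896] 4 [0.4963 0.1183 0.024 ]
[328.5054 238.    ] 2 [0.4923 0.139  0.024 ]
[379.6029 241.8015] 5 [0.4824 0.007  0.024 ]
[348.465  249.5021] 4 [0.4622 0.0876 0.024 ]
[365.4795 251.5114] 4 [0.457  0.0438 0.024 ]
[377.5723 260.7213] 13 [0.4331 0.013  0.024 ]
```

Call:
apply_moves(commands=[[[0.04,0,-0.8,0],[0,0,-0.8,0],[0,0,-0.8,0],[0,0,-0.8,0],[0,0,-0.8,0],[0,0,-0.5,0],[0,0,-0.38,0],[0,0,0,0]]])

```text
time: 4.25
tool_pos: [0.4512, 0.3085, 0.0447]
ee_rot: [-1.789, -2.581, 0.003]
wrist_force: [-0.2, 0.3, 0.4]
width: 0.0812
```

Call:
apply_moves(commands=[[[0,0,0,0],[0,0,0,0],[0,0,0,0],[0,0,0,0],[0,0,0,0],[0,0,0,0],[0,0,0,0],[0,0,0,0]]], hand=-1, grip_force=35)

```text
time: 4.92
tool_pos: [0.4523, 0.3088, 0.0473]
ee_rot: [1.79, 2.581, 0.003]
wrist_force: [-3.5, 0.1, 6.4]
width: 0.0559
```

Call:
apply_moves(commands=[[[0,0,0.3,0],[0,0,0.8,0],[0,0,0.8,0],[0,0,0.8,0],[0,0,0.7,0],[0,0,0,0],[0.1,-0.6,0,-0.39],[0.1,-0.7,0,-0.39]]])

```text
time: 5.58
tool_pos: [0.4578, 0.2697, 0.1475]
ee_rot: [-1.894, -2.506, -0.0]
wrist_force: [0.3, -0.5, -5.1]
width: 0.0555
```

Call:
apply_moves(commands=[[[0.1,-0.7,0,-0.39],[0.1,-0.7,0,-0.39],[0.1,-0.7,0,-0.39],[0.1,-0.7,0,-0.39],[0.1,-0.7,0,-0.39],[0.1,-0.7,0,-0.39],[0.1,-0.7,0,-0.39],[0.1,-0.7,0,-0.39]]])

```text
time: 6.25
tool_pos: [0.4816, 0.1003, 0.1471]
ee_rot: [-2.279, -2.162, 0.001]
wrist_force: [-0.7, 0.2, -5.3]
width: 0.0553
```

Call:
apply_moves(commands=[[[0.1,-0.7,0,-0.39],[0.1,-0.6,0,-0.39],[0,0,0,0],[0,0,0,0],[0,0,0,0],[0,0,0,0],[0,0,0,0],[0,0,0,0]]])

```text
time: 6.92
tool_pos: [0.4879, 0.063, 0.1478]
ee_rot: [-2.362, -2.071, 0.0]
wrist_force: [0.6, 0.5, -5.4]
width: 0.0557
```

```bash
cat >> h.py <<'E'
def hover():
    np.set_printoptions(precision=4,suppress=True)
    s=manip.read_state();r=s['ee_rot'];print(s['time'],s['tool_pos'],r,'jaw',np.degrees(2*np.arctan2(r[1],r[0]))%180-90,s['width'],s['wrist_force'])
    im,d=grab('top');im2,d2=grab('scene')
    for cam,im_,d_ in(('top',im,d),('scene',im2,d2)):
        P=cloud(cam,d_)
        for n,z in(('boat_handle',None),('boat',None)):
            for r in manip.pinpoint(cam,n)[:4]:
                zz=s['tool_pos'][2]-.047+(.03 if n=='boat_handle' else 0);print(cam,n,np.round(r['pixel'],1),round(r['p'],2),atz(cam,r['pixel'],zz))
    return im,d,im2,d2
E
python3 - <<'E'
from h import *
im,d,im2,d2=hover()
c=cv2.resize(im[190:300,290:510],None,fx=3.6,fy=3.6,interpolation=cv2.INTER_CUBIC)
cv2.imwrite('pics/hov.png',c)
c=cv2.resize(im2[160:330,180:400],None,fx=3.5,fy=3.5,interpolation=cv2.INTER_CUBIC)
cv2.imwrite('pics/hov2.png',c)
E
```

```text
6.9167 [0.4879 0.063  0.1478] [-2.362  -2.0713  0.    ] jaw -7.502942626084803 0.055700132474282446 [ 0.6283  0.5069 -5.3804]
top boat_handle [201.7 337.9] 0.63 [0.2371 0.433  0.1308]
top boat_handle [271.1 286. ] 0.56 [0.3579 0.2741 0.1308]
top boat [171.1 313.8] 0.86 [0.2938 0.5156 0.1008]
top boat [280.2 330.2] 0.66 [0.2555 0.2535 0.1008]
top boat [427.9 159. ] 0.54 [ 0.6801 -0.1105  0.1008]
scene boat_handle [261.4 252.7] 0.82 [ 0.4768 -0.0365  0.1308]
scene boat_handle [335.8 202.4] 0.73 [0.4516 0.1877 0.1308]
scene boat_handle [354.8 157.9] 0.73 [0.3429 0.3548 0.1308]
scene boat [303.1 246.3] 0.93 [0.491  0.0582 0.1008]
scene boat [384.5 166.6] 0.8 [0.3914 0.4194 0.1008]
```

View pics/hov2.png

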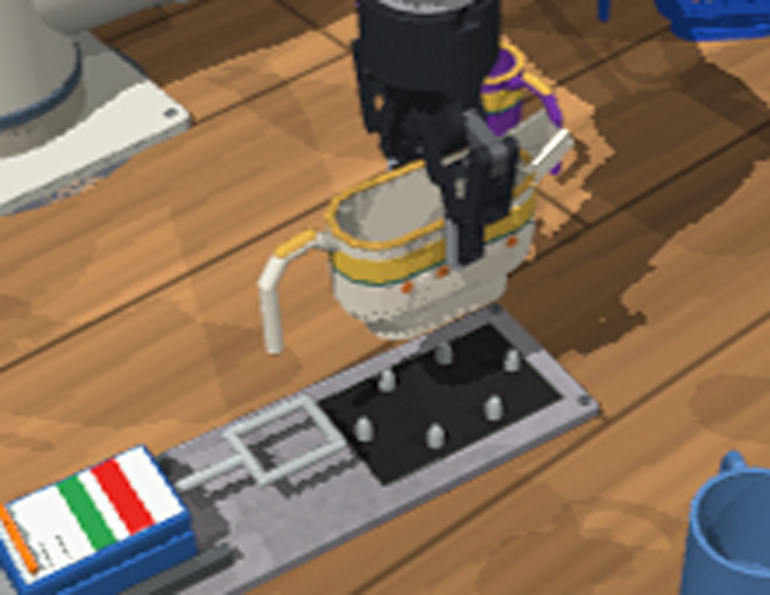

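The boat is held upright over the tester, handle towards the stirrup. Next I measure its pose against the pegs from the depth clouds.

```bash
cat > meas.py <<'E'
from h import *
np.set_printoptions(precision=4,suppress=True)
zb=manip.read_state()['tool_pos'][2]-.0473
a=np.radians(-97.2);u=np.array([np.cos(a),np.sin(a)]);v=np.array([-u[1],u[0]]);S=np.array([.4893,.0624])
for cam in('scene','top'):
    im,d=grab(cam);P=cloud(cam,d)
    Q=np.concatenate([(P[...,:2]-S)@np.stack([u,v],1),P[...,2:]-zb],-1)*1e3
    near=(abs(Q[...,0])<130)&(abs(Q[...,1])<45)&(Q[...,2]>5)&(Q[...,2]<105)
    hsv=cv2.cvtColor(im,cv2.COLOR_BGR2HSV)
    near&=(im.max(-1)>85)&(d>0)
    q=Q[near];print(cam,len(q))
    # handle hanging
    h=q[(q[:,0]>85)];
    for z0,z1 in((10,30),(30,50),(50,70),(70,95)):
        k=h[(h[:,2]>z0)&(h[:,2]<z1)]
        if len(k): print(' handle z',z0,len(k),np.percentile(k,[2,50,98],axis=0).tolist())
    r=q[(q[:,2]>76)&(q[:,2]<90)&(abs(q[:,0])<80)]
    for lo,hi in((-35,-12),(-12,12),(12,35)):
        k=r[(r[:,0]>lo)&(r[:,0]<hi)]
        if len(k): print(' rim y',lo,np.percentile(k[:,1],[1,99]),np.percentile(k[:,2],98),len(k))
    b=q[(abs(q[:,0])<90)]
    for z0,z1 in((5,12),(40,60),(60,76),(76,88),(88,102)):
        k=b[(b[:,2]>z0)&(b[:,2]<z1)]
        if len(k): print(' body x z',z0,np.percentile(k[:,0],[0,1,99,100]),k[:,1].min(),k[:,1].max())
E
python3 meas.py
```

```text
scene 2293
 handle z 10 22 [[104.68732016297545, -0.8447125149888984, 16.691579889069374], [109.65863747671445, 3.1260985712718607, 22.991719148649448], [112.5626762683606, 6.059244162363879, 28.089214592708757]]
 handle z 30 39 [[103.76805841190637, -0.48390348321243, 30.711711482894575], [110.03831240614696, 3.5463506916533127, 39.362538043695714], [113.29231644960943, 6.2947516445767375, 49.06917969084209]]
 handle z 50 42 [[103.70619990446382, -1.154027148758538, 50.83453343101553], [109.388460006931, 3.715378404812345, 60.791976011566945], [112.51182334815863, 6.037458110183673, 69.01228968500942]]
 handle z 70 86 [[85.27676789894329, -0.9737051416888075, 71.24391272889264], [99.22151879573968, 4.130665719761655, 83.3345602916873], [109.83554376846357, 6.803692231104953, 89.82237079143765]]
 rim y -35 [-24.4977 -22.3788] 82.67043498296077 8
 rim y -12 [-35.5832  40.9779] 88.19155795570212 71
 rim y 12 [-26.8427  30.5445] 85.0348264976488 93
 body x z 5 [-40.3819 -39.2272  45.585   46.9841] 4.310975494338614 23.8566940785539
 body x z 40 [-61.8432 -53.9439  65.4055  66.2416] -26.93190291480468 39.333964361123535
 body x z 60 [-67.6608 -61.5981  65.828   69.779 ] -26.43277932445331 43.554479689808936
 body x z 76 [-89.5229 -81.9244  86.9569  89.6772] -39.060732932247895 41.772486133057505
 body x z 88 [-89.3564 -88.3304  88.5987  89.5867] -29.867853819361557 18.836633913634248
top 238
 body x z 40 [-56.4431 -56.4164 -53.8027 -53.7761] -3.2516642102417417 -1.0626369741584458
 body x z 60 [-58.9471 -58.8228 -46.0034 -45.6829] -3.0390044042473683 21.9715742060745
 body x z 76 [-89.6471 -87.6311 -46.4161 -45.9465] -23.835376434519965 25.21725031164367
 body x z 88 [-89.7937 -89.3535 -58.6241 -56.7587] -16.326879513165707 15.894548076264437
```

```bash
cat > pegs.py <<'E'
from h import *
np.set_printoptions(precision=4,suppress=True)
a=np.radians(-97.2);u=np.array([np.cos(a),np.sin(a)]);v=np.array([-u[1],u[0]]);S=np.array([.4893,.0624])
pk=[(56,0),(22,30),(22,-30),(-22,30),(-22,-30),(-56,0)]
im,d=grab('scene');P=cloud('scene',d);Q=np.concatenate([(P[...,:2]-S)@np.stack([u,v],1),P[...,2:]],-1)*1e3
for x,y in pk:
    m=(np.hypot(Q[...,0]-x,Q[...,1]-y)<12)&(Q[...,2]>17)&(Q[...,2]<30);q=Q[m]
    w=np.hypot(x-0,y-0)
    if len(q):
        px=np.argwhere(m)[:,::-1].mean(0);pw=(atz('scene',px,q[:,2].mean()/1e3)[:2]-S)@np.stack([u,v],1)*1e3
        print((x,y),len(q),q[:,2].max(),'off',np.median(q[:,:2],0)-[x,y],(q[:,:2].min(0)+q[:,:2].max(0))/2-[x,y],pw-[x,y],q[:,:2].min(0)-[x,y],q[:,:2].max(0)-[x,y])
# stirrup loop and tab
m=(Q[...,0]>70)&(Q[...,0]<150)&(abs(Q[...,1])<30)&(Q[...,2]>32)&(Q[...,2]<50);q=Q[m]
print('stirrup',len(q),q.min(0),q.max(0))
m=(Q[...,0]>320)&(Q[...,0]<360)&(abs(Q[...,1])<40)&(Q[...,2]>60)&(Q[...,2]<95);q=Q[m]
print('tab',len(q),q.min(0),q.max(0))
m=(Q[...,0]>-100)&(Q[...,0]<390)&(abs(Q[...,1])<75)&(Q[...,2]>9)&(Q[...,2]<14);q=Q[m]
for lo in(150,200,250,300,350):
    k=q[(q[:,0]>lo-25)&(q[:,0]<lo+15)];print('board y',lo,np.percentile(k[:,1],[1,99]))
E
python3 pegs.py
```

```text
(56, 0) 20 25.723207812510694 off [-0.0094  2.3659] [-0.8107  2.2708] [0.0275 2.2092] [-5.5069 -1.7516] [3.8855 6.2933]
(22, 30) 17 27.71017535197673 off [0.4658 3.47  ] [-0.071   1.9013] [0.3202 3.093 ] [-4.36   -1.7243] [4.2181 5.5269]
(22, -30) 17 28.242331631657123 off [-0.4782  3.2098] [-1.6571  2.6832] [-0.6609  2.7314] [-6.0074 -0.3682] [2.6932 5.7345]
(-22, 30) 19 27.595992332018483 off [1.0873 3.5997] [-0.3849  1.8659] [0.1206 2.5917] [-3.9192 -2.8309] [3.1495 6.5626]
(-22, -30) 16 29.484654441372825 off [0.5228 3.4555] [0.002 1.467] [0.4738 3.0271] [-3.9793 -3.4688] [3.9834 6.4028]
(-56, 0) 18 28.108609025774168 off [-0.1116  3.535 ] [-0.6922  1.8356] [-0.1936  3.2182] [-5.181  -3.0722] [3.7965 6.7434]
stirrup 315 [ 78.6048 -25.5403  37.3901] [149.0039  27.5994  49.1023]
tab 177 [333.8205 -30.3105  60.0396] [343.0397  30.2316  88.1146]
board y 150 [-57.4357  59.2058]
board y 200 [ 8.0635 60.7826]
board y 250 [44.8563 60.398 ]
board y 300 [-39.5837  59.4671]
board y 350 [-53.4953  59.2794]
```

In the scene camera the boat is within about 1 mm of the seat centre. I'll lower it.

Call:
apply_moves(commands=[[[0.02,0.02,-0.5,0.04],[0,0,-0.6,0],[0,0,-0.6,0],[0,0,-0.5,0],[0,0,-0.2,0],[0,0,0,0],[0,0,0,0],[0,0,0,0]]])

```text
time: 8.03
tool_pos: [0.4894, 0.0629, 0.0768]
ee_rot: [2.358, 2.074, 0.002]
wrist_force: [-0.3, 0.3, -5.3]
width: 0.0559
```

```bash
python3 meas.py; python3 - <<'E'
from h import *
im,d=grab('scene');cv2.imwrite('pics/low.png',cv2.resize(im[190:330,200:400],None,fx=4,fy=4,interpolation=cv2.INTER_CUBIC))
E
```

```text
scene 2216
 handle z 10 170 [[85.64645330004375, -23.97249256331549, 10.518220036310645], [109.00280077622398, 8.328159162747783, 14.760858365529254], [128.85936761245443, 26.86215543537658, 26.17109911947994]]
 handle z 30 32 [[103.90382344533194, 0.5736786877367461, 30.564391312534184], [108.96441783735852, 5.500681085940551, 39.94544726063236], [112.13965268825056, 8.057596924441496, 48.534991897094486]]
 handle z 50 36 [[102.78162323209195, 0.5973527538419221, 51.13465951358779], [109.48073189686657, 5.7426615552634885, 60.562162925658626], [112.08133824986709, 7.553555918754397, 69.1531114228552]]
 handle z 70 73 [[85.45652861594722, 0.27584474430018, 71.3013602496009], [98.39866910103359, 5.559290053346905, 83.68425224437753], [109.05260102253766, 8.493224884968106, 90.02107531604291]]
 rim y -12 [-31.8143  36.5008] 88.42184360663126 65
 rim y 12 [-26.2701  32.1785] 86.07966790796516 81
 body x z 5 [-39.2392 -39.1824  85.5306  85.9332] 7.815275544057719 26.42159374349338
 body x z 40 [-63.0432 -57.8247  64.4322  65.8181] -25.778805792016147 40.304379436250464
 body x z 60 [-68.6947 -62.7527  65.0577  69.1869] -25.259472715942568 37.10462941925777
 body x z 76 [-88.6618 -83.4042  87.8355  89.9948] -32.30793592307217 36.65598352493241
 body x z 88 [-89.6549 -88.7591  87.7377  88.5275] -31.536698186324866 35.819819850433454
top 190
 handle z 10 13 [[119.91388241994119, 17.57862785601958, 13.119686431111335], [124.72331690819082, 20.64147956312692, 15.032330297893353], [129.80534678203432, 23.5422730811954, 18.13901952543948]]
 body x z 60 [-51.4378 -51.3891 -46.6358 -46.5875] 22.006327081068655 23.453199943273113
 body x z 76 [-89.6192 -86.5791 -47.0812 -46.8612] -16.412238392786417 25.440677167085493
 body x z 88 [-89.59   -89.3558 -55.7762 -55.5211] -18.99151811051227 16.273348338885707
```

View pics/low.png

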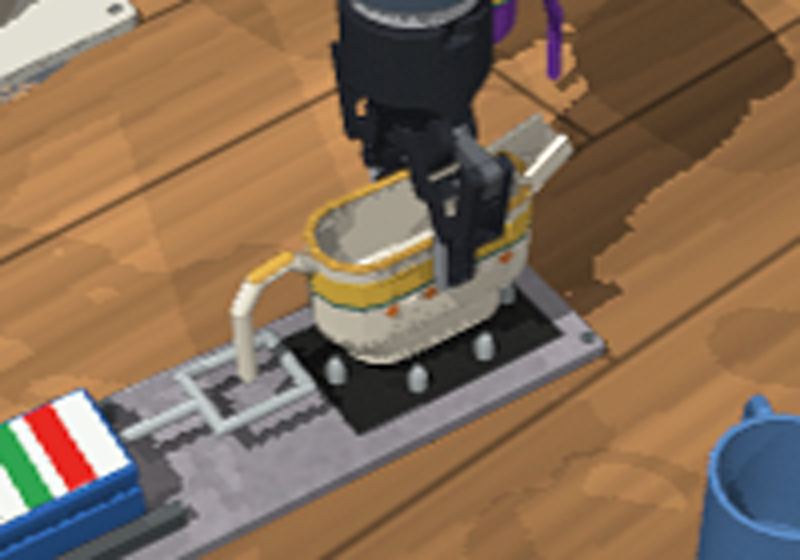

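The handle end is above the stirrup opening and the foot is inside the peg ring. I'll trim by -1 mm in y and continue down slowly.

Call:
apply_moves(commands=[[[-0.03,0,0,-0.06],[0,0,0,0],[0,0,-0.1,0],[0,0,-0.1,0],[0,0,-0.1,0],[0,0,0,0],[0,0,0,0],[0,0,0,0]]])

```text
time: 8.85
tool_pos: [0.4878, 0.063, 0.0668]
ee_rot: [-2.365, -2.067, 0.0]
wrist_force: [-0.4, 0.1, -4.6]
width: 0.0557
```

Call:
apply_moves(commands=[[[0,0,-0.06,0],[0,0,-0.06,0],[0,0,-0.06,0],[0,0,0,0],[0,0,0,0],[0,0,0,0],[0,0,0,0],[0,0,0,0]]])

```text
time: 9.52
tool_pos: [0.4878, 0.063, 0.0616]
ee_rot: [2.365, 2.067, 0.0]
wrist_force: [0.3, 0.6, -5.4]
width: 0.0559
```

Call:
apply_moves(commands=[[[0,0,-0.03,0],[0,0,-0.03,0],[0,0,0,0],[0,0,0,0],[0,0,0,0],[0,0,0,0],[0,0,0,0],[0,0,0,0]]])

```text
time: 10.18
tool_pos: [0.4878, 0.063, 0.0597]
ee_rot: [-2.366, -2.067, -0.0]
wrist_force: [1.0, -0.0, -5.6]
width: 0.0555
```

Call:
apply_moves(commands=[[[0,0,-0.03,0],[0,0,0,0],[0,0,0,0],[0,0,-0.02,0],[0,0,0,0],[0,0,0,0],[0,0,0,0],[0,0,0,0]]])

```text
time: 10.85
tool_pos: [0.4877, 0.0629, 0.0594]
ee_rot: [2.365, 2.067, 0.001]
wrist_force: [-5.6, -1.1, 12.9]
width: 0.056
```

Contact came at TCP z = 0.0594, which matches the expected seated height. I'll ease off slightly, then release.

Call:
apply_moves(commands=[[[0,0,0.03,0],[0,0,0,0],[0,0,0,0],[0,0,0,0],[0,0,0,0],[0,0,0,0],[0,0,0,0],[0,0,0,0]]])

```text
time: 11.52
tool_pos: [0.488, 0.0629, 0.0595]
ee_rot: [2.365, 2.067, 0.001]
wrist_force: [-3.0, -1.4, 5.6]
width: 0.0558
```

Call:
apply_moves(commands=[[[0,0,0,0],[0,0,0,0],[0,0,0,0],[0,0,0,0],[0,0,0,0],[0,0,0,0],[0,0,0,0],[0,0,0,0]]], hand=0.9)

```text
time: 12.18
tool_pos: [0.4878, 0.063, 0.059]
ee_rot: [-2.366, -2.067, -0.0]
wrist_force: [0.3, 0.5, -0.6]
width: 0.0811
```

Call:
apply_moves(commands=[[[0,0,0.3,0],[0,0,0.6,0],[0,0,0.9,0],[0,0,0.9,0],[0,0,0.9,0],[0,0,0,0],[0,0,0,0],[0,0,0,0]]])

```text
time: 12.85
tool_pos: [0.4876, 0.063, 0.1671]
ee_rot: [2.366, 2.067, 0.0]
wrist_force: [0.1, -0.5, -0.2]
width: 0.0812
```

```bash
sed -i 's/^zb=.*/zb=.012/' meas.py; python3 meas.py; python3 - <<'E'
from h import *
im,d=grab('scene');cv2.imwrite('pics/seated.png',cv2.resize(im[200:350,130:380],None,fx=3.2,fy=3.2,interpolation=cv2.INTER_CUBIC))
print(manip.read_state()['tool_pos'],manip.read_state()['time'])
E
```

```text
scene 2747
 handle z 10 48 [[86.01967071433312, -19.325115285865728, 17.880151200935412], [109.05364581158457, 2.672445297861811, 27.982797218289512], [126.00958374643487, 26.221778843405318, 29.944449331644115]]
 handle z 30 158 [[85.35183859977667, -23.542224911093005, 30.205542718195506], [108.26984909815626, 3.279412813236049, 32.91530152300521], [128.90526977028722, 27.112711769883926, 46.87765008143461]]
 handle z 50 33 [[103.801995601472, -2.957632471293671, 50.79832845036896], [109.21042783451469, 2.473727157988248, 60.41481491659563], [112.35057523419437, 5.149852742907433, 69.59020213628011]]
 handle z 70 72 [[85.2264590661676, -4.605191997160355, 71.1700289770999], [98.56010254562909, 1.2178180312641564, 83.1931243159151], [108.11531922316303, 4.716750987735729, 90.49198690939107]]
 rim y -35 [-29.5284  28.4082] 85.02847131808318 77
 rim y -12 [-29.6881  28.2964] 85.92851424859356 81
 rim y 12 [-29.7231  28.5336] 85.12426678896901 78
 body x z 5 [-43.0476 -39.0386  59.0762  59.278 ] -2.716343176449196 37.27039599843733
 body x z 40 [-63.3553 -60.5553  64.0331  65.7016] -28.608285208854852 30.04925844687753
 body x z 60 [-62.8954 -62.0475  64.857   70.5979] -27.982513692344536 29.921645049831447
 body x z 76 [-88.8202 -82.5586  85.0464  88.8508] -31.211294049986716 29.544034129521467
 body x z 88 [-89.422  -88.79    87.8873  88.8315] -16.495588115247624 16.799954768796592
top 225
 body x z 5 [-83.2128 -83.1919 -60.9468 -60.5878] 30.754171462079295 44.8507479886933
 body x z 40 [-57.1087 -57.0226 -52.7653 -52.6856] -4.003241461049898 17.39459194281516
 body x z 60 [-68.7008 -68.0873 -53.0301 -52.8572] -24.564512672075388 16.666492703413955
 body x z 76 [-86.2438 -84.8202 -48.7255 -48.4662] -23.98096272700506 21.691288414073718
 body x z 88 [-89.5635 -89.3993 -46.5445 -46.28  ] -18.900929677579263 23.62958584253017
[0.48719299 0.06297548 0.16616636] 13.0
```

View pics/seated.png

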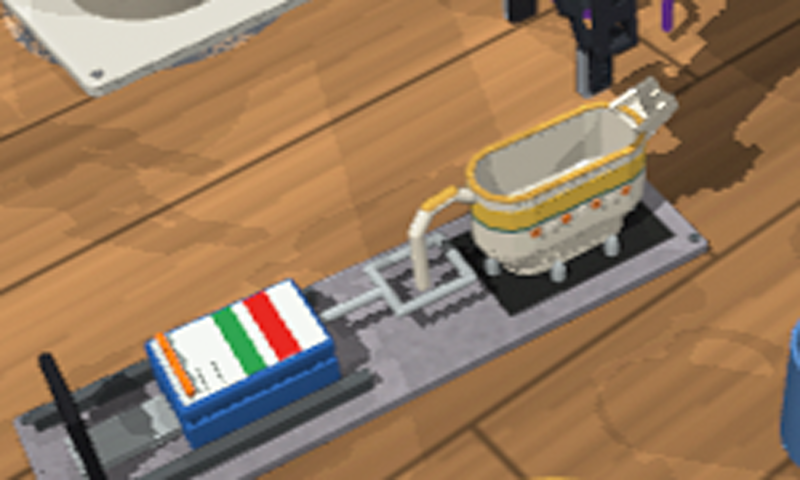

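The boat is seated level, with its rim at +85 mm, it is centred, and the handle is in the loop. Next I take the closed fingers to the gap before the tab.

Call:
apply_moves(commands=[[[-0.11,-0.9,0,0],[-0.11,-0.95,0,0],[-0.11,-0.95,0,0],[-0.11,-0.95,0,0],[-0.11,-0.95,0,0],[-0.11,-0.95,0,0],[-0.11,-0.95,0,0],[-0.11,-0.95,0,0]]], hand=-1)

```text
time: 13.67
tool_pos: [0.4607, -0.1647, 0.1663]
ee_rot: [-2.364, -2.066, 0.001]
wrist_force: [-0.1, -0.1, -0.4]
width: -0.0002
```

Call:
apply_moves(commands=[[[-0.11,-0.95,0,0],[-0.11,-0.95,0,0],[-0.11,-0.82,0,0],[0,0,0,0],[0,0,0,0],[0,0,-0.5,0],[0,0,-0.5,0],[0,0,0,0]]])

```text
time: 14.33
tool_pos: [0.4503, -0.2433, 0.1344]
ee_rot: [-2.361, -2.065, 0.001]
wrist_force: [-0.2, 0.1, -0.1]
width: -0.0002
```

```bash
python3 - <<'E'
from h import *
np.set_printoptions(precision=4,suppress=True)
s=manip.read_state();a=np.radians(-97.2);u=np.array([np.cos(a),np.sin(a)]);v=np.array([-u[1],u[0]])
k=s['tool_pos'][:2]-[.4893,.0624];print(s['time'],s['tool_pos'],k@u,k@v,s['ee_rot'],s['width'],s['wrist_force'])
im,d=grab('scene');cv2.imwrite('pics/gap.png',cv2.resize(im[230:380,100:300],None,fx=4,fy=4,interpolation=cv2.INTER_CUBIC))
P=cloud('scene',d);Q=np.concatenate([(P[...,:2]-[.4893,.0624])@np.stack([u,v],1),P[...,2:]],-1)*1e3
q=Q[(Q[...,0]>285)&(Q[...,0]<332)&(abs(Q[...,1])<35)&(Q[...,2]>100)&(Q[...,2]<165)]
for z in range(100,165,10):
    w=q[(q[:,2]>=z)&(q[:,2]<z+10)]
    if len(w): print(z,w.min(0),w.max(0))
E
```

```text
14.3333 [ 0.4503 -0.2433  0.1344] 0.3082093830768781 -0.00034569507231978214 [-2.3612 -2.065   0.0011] -0.00016397112791033354 [-0.188   0.0773 -0.0504]
130 [296.662    3.0767 132.5517] [317.4457  12.1226 139.8776]
140 [295.7933   0.1886 140.2101] [317.6056  16.0558 149.8976]
150 [295.8669  -2.155  150.171 ] [317.6091  16.7512 159.8865]
160 [301.4016  12.9529 160.0109] [313.3424  17.5976 164.6263]
```

View pics/gap.png

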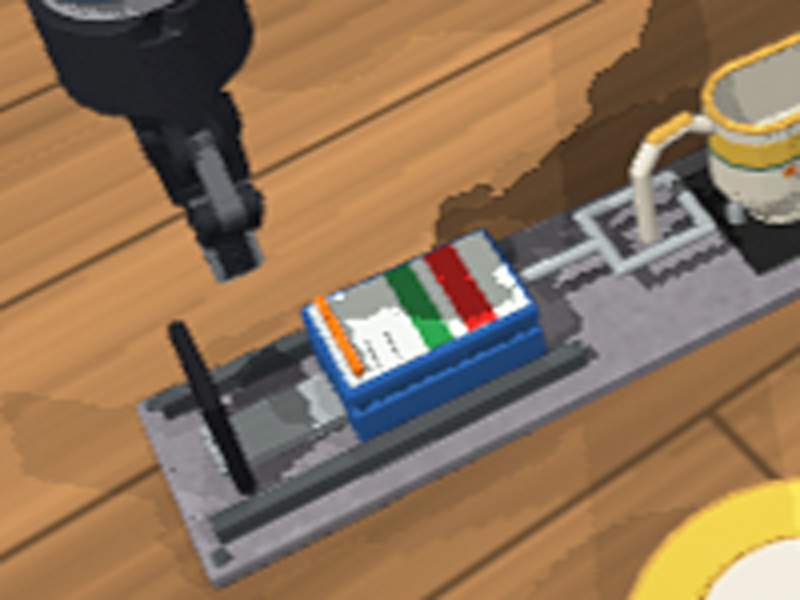

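The closed fingers span rig x 296–318, inside the 285–335 gap. I'll descend.

Call:
apply_moves(commands=[[[0,0,-0.6,0],[0,0,-0.6,0],[0,0,-0.6,0],[0,0,-0.6,0],[0,0,-0.5,0],[0,0,0,0],[0,0,0,0],[0,0,0,0]]])

```text
time: 15.05
tool_pos: [0.4522, -0.2452, 0.0513]
ee_rot: [2.364, 2.067, 0.0]
wrist_force: [0.7, 0.9, 0.1]
width: 0.0004
```

Call:
apply_moves(commands=[[[-0.025,-0.2,0,0],[-0.03,-0.23,0,0],[-0.03,-0.23,0,0],[-0.03,-0.23,0,0],[-0.03,-0.23,0,0],[-0.03,-0.23,0,0],[-0.025,-0.2,0,0],[0,0,0,0]]])

```text
time: 15.72
tool_pos: [0.4455, -0.2928, 0.0502]
ee_rot: [2.366, 2.066, 0.001]
wrist_force: [2.3, 3.9, 3.1]
width: 0.0002
```

```bash
cat > gauge.py <<'E'
from h import *
import sys
np.set_printoptions(precision=4,suppress=True)
S=np.array([.4893,.0624]);a=np.radians(-97.2);u=np.array([np.cos(a),np.sin(a)]);v=np.array([-u[1],u[0]])
s=manip.read_state();k=s['tool_pos'][:2]-S;print(s['time'],s['tool_pos'],'rigx',k@u,k@v,s['wrist_force'])
im,d=grab('scene')
hsv=cv2.cvtColor(im,cv2.COLOR_BGR2HSV)
def cen(lo,hi,z,name,zmin):
    P=cloud('scene',d);Q=np.concatenate([(P[...,:2]-S)@np.stack([u,v],1),P[...,2:]],-1)
    m=cv2.inRange(hsv,lo,hi)>0
    m&=(Q[...,0]>.15)&(Q[...,0]<.4)&(abs(Q[...,1])<.04)&(Q[...,2]>zmin)&(Q[...,2]<.075)
    pts=np.argwhere(m)[:,::-1]
    if len(pts)<8: print(name,'few',len(pts));return None
    w=np.array([(atz('scene',p,z)[:2]-S)@np.stack([u,v],1) for p in pts.astype(float)])
    print(name,len(pts),'med',np.median(w,0)*1e3,'x2-98',np.percentile(w[:,0],[2,98])*1e3);return np.median(w[:,0])
g=cen((45,90,40),(85,255,255),.057,'green',.045)
p=cen((8,120,90),(19,255,255),.064,'pointer',.045)
r=cen((172,120,60),(180,255,255),.057,'redhi',.045);r=cen((0,120,60),(5,255,255),.057,'redlo',.045)
if g and p: print('pointer-green mm',1e3*(p-g),'gauge est',40-1e3*(p-g))
for n,z in(('tab',.07),('pointer',.064),('green_mark',.057)):
    for q in manip.pinpoint('scene',n)[:1]:print(n,round(q['p'],2),(atz('scene',q['pixel'],z)[:2]-S)@np.stack([u,v],1)*1e3)
if len(sys.argv)>1: cv2.imwrite('pics/'+sys.argv[1],cv2.resize(im[190:370,90:340],None,fx=3.2,fy=3.2,interpolation=cv2.INTER_CUBIC))
E
python3 gauge.py
```

```text
15.7167 [ 0.4455 -0.2928  0.0502] rigx 0.35785715132228174 0.0010299689360956724 [2.335  3.9057 3.0882]
green 152 med [267.483   -0.0681] x2-98 [261.4567 273.3479]
pointer 60 med [290.8273   3.0938] x2-98 [288.4885 293.1283]
redhi 8 med [244.1146  -0.6659] x2-98 [239.9981 250.5865]
redlo 164 med [245.5446   0.0958] x2-98 [238.4865 252.3621]
pointer-green mm 23.344341715308747 gauge est 16.655658284691253
tab 0.64 [270.709    9.2547]
pointer 0.8 [286.6973   0.8588]
green_mark 0.96 [266.7202  -5.7983]
```

Slide is about 34 mm and the gauge about 17 mm, so 23 mm more is needed.

Call:
apply_moves(commands=[[[-0.013,-0.1,0,0],[-0.013,-0.1,0,0],[-0.013,-0.1,0,0],[-0.013,-0.1,0,0],[-0.013,-0.1,0,0],[-0.013,-0.1,0,0],[-0.013,-0.1,0,0],[0,0,0,0]]])

```text
time: 16.58
tool_pos: [0.4428, -0.312, 0.0501]
ee_rot: [-2.364, -2.068, -0.001]
wrist_force: [2.3, 7.9, 4.7]
width: -0.0
```

```bash
python3 gauge.py pull.png
```

```text
16.5833 [ 0.4428 -0.312   0.0501] rigx 0.37730602227878063 0.0008268913141362341 [2.2518 7.912  4.6726]
green 111 med [285.1133   1.6442] x2-98 [280.9085 290.0824]
pointer 65 med [293.3718   2.6578] x2-98 [290.9644 296.1026]
redhi few 7
redlo 168 med [265.167   -0.2523] x2-98 [257.9903 271.9931]
pointer-green mm 8.258537907877061 gauge est 31.741462092122937
tab 0.72 [390.2964   5.9289]
pointer 0.55 [290.4051  -2.5024]
green_mark 0.78 [288.2174  -4.5508]
```

Call:
apply_moves(commands=[[[-0.008,-0.07,0,0],[-0.008,-0.07,0,0],[-0.008,-0.06,0,0],[0,0,0,0],[0,0,0,0],[0,0,0,0],[0,0,0,0],[0,0,0,0]]])

```text
time: 17.45
tool_pos: [0.4421, -0.3174, 0.0501]
ee_rot: [-2.364, -2.068, -0.002]
wrist_force: [2.1, 7.3, 5.1]
width: -0.0001
```

```bash
python3 gauge.py pull2.png
```

```text
17.45 [ 0.4421 -0.3174  0.0501] rigx 0.3827666953660483 0.0007580122138163697 [2.1097 7.319  5.0664]
green 81 med [289.4044   3.0692] x2-98 [286.2649 298.7412]
pointer 66 med [293.5521   3.8102] x2-98 [291.0979 296.3147]
redhi 9 med [271.0857  26.9596] x2-98 [264.5638 277.2066]
redlo 170 med [270.359   -0.5155] x2-98 [263.3513 277.3722]
pointer-green mm 4.147754659394154 gauge est 35.85224534060585
tab 0.86 [394.5275  -0.5536]
pointer 0.62 [290.1364   3.182 ]
green_mark 0.98 [289.6112  -4.0256]
```

View pics/pull2.png

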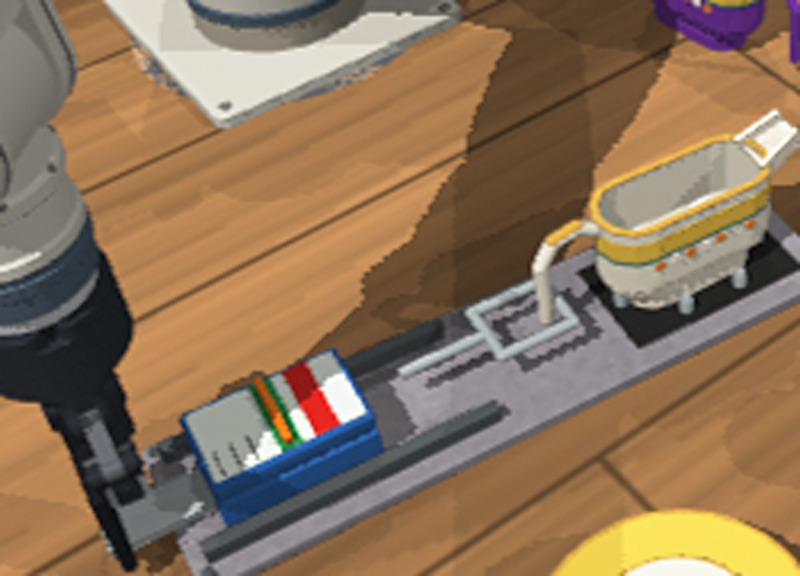

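The pointer stands in the middle of the green band (gauge about 39 mm from the red-band reference) and the boat is upright. I'll hold here for about 2.7 s.

Call:
apply_moves(commands=[[[0,0,0,0],[0,0,0,0],[0,0,0,0],[0,0,0,0],[0,0,0,0],[0,0,0,0],[0,0,0,0],[0,0,0,0]]])

```text
time: 18.32
tool_pos: [0.4421, -0.3175, 0.0501]
ee_rot: [-2.364, -2.068, -0.002]
wrist_force: [3.0, 9.1, 5.1]
width: -0.0001
```

Call:
apply_moves(commands=[[[0,0,0,0],[0,0,0,0],[0,0,0,0],[0,0,0,0],[0,0,0,0],[0,0,0,0],[0,0,0,0],[0,0,0,0]]])

```text
time: 18.98
tool_pos: [0.4421, -0.3175, 0.0501]
ee_rot: [-2.364, -2.068, -0.002]
wrist_force: [2.8, 9.2, 5.3]
width: -0.0001
```

Call:
apply_moves(commands=[[[0,0,0,0],[0,0,0,0],[0,0,0,0],[0,0,0,0],[0,0,0,0],[0,0,0,0],[0,0,0,0],[0,0,0,0]]])

```text
time: 19.65
tool_pos: [0.4421, -0.3174, 0.0501]
ee_rot: [-2.364, -2.068, -0.002]
wrist_force: [2.1, 8.3, 5.4]
width: 0.0
```

```bash
python3 gauge.py; python3 meas.py | head -12
```

```text
19.65 [ 0.4421 -0.3174  0.0501] rigx 0.3827560536859421 0.0007938798047176024 [2.0934 8.3431 5.4282]
green 80 med [289.3376   2.7114] x2-98 [286.2645 298.6481]
pointer 66 med [293.5521   3.8102] x2-98 [291.0979 296.3147]
redhi 9 med [271.0857  26.9596] x2-98 [264.5638 277.2066]
redlo 171 med [270.4469  -0.16  ] x2-98 [263.3526 277.4521]
pointer-green mm 4.2145442946252 gauge est 35.7854557053748
tab 0.71 [390.8931  -1.5127]
pointer 0.87 [288.8599   0.2779]
green_mark 0.69 [293.1756  -4.0874]
scene 2694
 handle z 10 38 [[98.43837661856216, -20.80986352791666, 14.268340973867119], [110.65628310843138, 1.707032033023045, 27.37945948363064], [127.8116938361451, 26.295674363494367, 29.89536662521765]]
 handle z 30 143 [[98.60675679910304, -23.990000068038345, 30.264444969964135], [111.90411471950324, 3.808478887968049, 32.90012213458495], [128.96248274008974, 26.899542861687607, 47.62765545724888]]
 handle z 50 37 [[106.10778127001154, -0.9606564067636328, 50.709088572736164], [111.34728596654612, 2.4824096357146432, 61.88276114693671], [115.53516492407768, 4.927538056383258, 69.78143454483464]]
 handle z 70 76 [[85.4140052124917, -4.795718368484674, 70.62524636209628], [99.98001785437668, 1.4946452219529298, 84.39782544854893], [111.99612055827879, 4.793345057918629, 91.22160342983977]]
 rim y -35 [-30.2753  28.2813] 85.76280558873427 78
 rim y -12 [-30.3205  28.4554] 85.78122721281319 77
 rim y 12 [-30.2989  28.9202] 85.73936496870537 78
 body x z 5 [-34.5738 -33.5379  59.0065  59.8137] -4.030672655613076 36.25628316975589
 body x z 40 [-59.0113 -57.1094  67.2684  68.629 ] -28.007574401609325 29.78325569898264
 body x z 60 [-61.6452 -59.0347  67.7949  68.6804] -27.66741632762624 29.734854715971714
 body x z 76 [-86.0625 -79.5439  83.2195  89.7727] -31.890350965619028 30.01558337282537
```

The reading was steady for the whole hold. Now I let the slide home at a gentle pace, then withdraw.

Call:
apply_moves(commands=[[[0.02,0.15,0,0],[0.03,0.25,0,0],[0.03,0.25,0,0],[0.03,0.25,0,0],[0.03,0.25,0,0],[0.03,0.25,0,0],[0.03,0.25,0,0],[0.03,0.25,0,0]]])

```text
time: 20.62
tool_pos: [0.4488, -0.2611, 0.05]
ee_rot: [2.366, 2.067, -0.001]
wrist_force: [-0.4, 0.2, 0.3]
width: 0.0001
```

Call:
apply_moves(commands=[[[0.03,0.2,0,0],[0.03,0.2,0,0],[0.01,0.1,0,0],[0,0,0,0],[0,0,0,0],[0,0,0,0],[0,0,0,0],[0,0,0,0]]])

```text
time: 21.28
tool_pos: [0.451, -0.2469, 0.05]
ee_rot: [2.366, 2.067, -0.0]
wrist_force: [-0.3, -0.3, 0.1]
width: 0.0002
```

```bash
python3 gauge.py
```

```text
21.2833 [ 0.451  -0.2469  0.05  ] rigx 0.3116889290000395 0.0007814918689653325 [-0.2625 -0.3299  0.0739]
green 143 med [234.3628   0.5431] x2-98 [228.4012 240.3044]
pointer 59 med [275.0374   1.9013] x2-98 [272.7685 277.4943]
redhi few 6
redlo 156 med [212.3457  -0.302 ] x2-98 [205.3383 219.2711]
pointer-green mm 40.674600571591554 gauge est -0.6746005715915544
pointer 0.68 [269.5998  -3.531 ]
green_mark 0.91 [233.6935  -3.3509]
```

Call:
apply_moves(commands=[[[0,0,0.5,0],[0,0,0.8,0],[0,0,0.8,0],[0,0,0.8,0],[0,0,0.8,0],[0,0,0.3,0],[0,0,0,0],[0,0,0,0]]])

```text
time: 22.15
tool_pos: [0.451, -0.2466, 0.1696]
ee_rot: [2.365, 2.067, 0.0]
wrist_force: [0.5, 0.6, -0.1]
width: -0.0
```

```bash
python3 gauge.py end.png; python3 meas.py | head -9;python3 -c "
from h import *
grab('scene','endfull.png')"
```

```text
22.15 [ 0.451  -0.2466  0.1696] rigx 0.3113712691289907 0.0007106320820364428 [ 0.4837  0.565  -0.1301]
green 143 med [234.2375   0.5431] x2-98 [228.4012 240.2427]
pointer 64 med [274.7907   1.8058] x2-98 [272.2958 277.4662]
redhi few 7
redlo 156 med [212.2718  -0.1128] x2-98 [205.3383 219.24  ]
pointer-green mm 40.553166678907324 gauge est -0.5531666789073242
tab 0.95 [334.5299  -0.338 ]
pointer 0.6 [274.5879   0.5123]
green_mark 0.7 [235.9916  -4.8936]
scene 2758
 handle z 10 44 [[86.54852326044482, -19.14094465583985, 16.079501249852438], [111.61311840157796, 3.021672244203984, 28.146474663738275], [125.58298430360946, 26.268399935308036, 29.855977913168882]]
 handle z 30 160 [[85.55752017616489, -23.508675717679353, 30.09928250530048], [109.49169163533713, 3.2972133404659676, 32.80754752094674], [128.77009129872906, 26.839341538531677, 46.193959287611236]]
 handle z 50 34 [[106.81057182026234, -2.6164490397648956, 51.86594909827504], [112.08855779667468, 1.7163960012967532, 60.474265313927646], [115.43852385026716, 5.481757528447351, 69.64052647417157]]
 handle z 70 75 [[85.51051387763793, -4.831602374740655, 71.46076714922337], [100.18976744169782, 1.2952531221875097, 83.95574375870908], [110.85393441501871, 4.668333957183481, 90.98952674484696]]
 rim y -35 [-30.5807  28.3739] 85.57956901597514 79
 rim y -12 [-29.4296  28.4238] 84.87610073252465 81
 rim y 12 [-29.6895  28.7776] 85.5081367256789 79
 body x z 5 [-39.5666 -38.2673  59.8914  60.4802] -3.112668810545082 36.85706012925203
```

View pics/endfull.png

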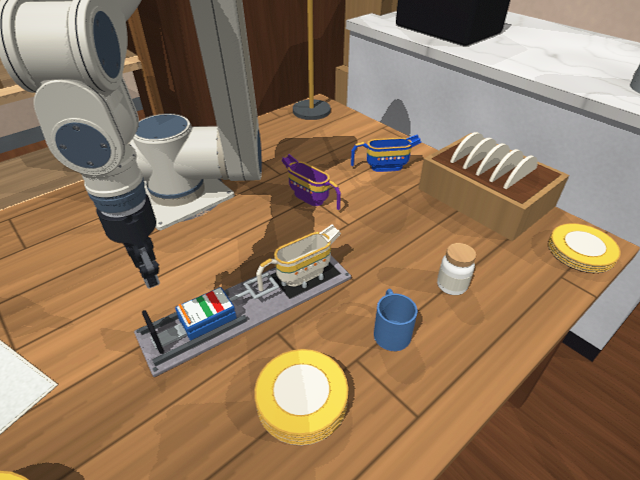

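The slide is home, the boat is seated at about (300,260), and the plates, mug and jar are where they started. The arm is clear of everything, so I'm handing in.

```bash
python3 -c "
from plant import manip
print(manip.close_job())"
```

```text
the job is handed in; nothing more can be done
None
```

The job is handed in at about 22 s of the 61 s allowed. I set the yellow-banded boat down between the pegs with its handle in the stirrup and let go. I then drew the slide out about 58 mm, held it for over 2 s and let it go home.

- **Boat:** In the last picture it stands level and upright. It sits about 3 mm towards the tab, which is the play in the seat; the limit is 8 mm.
- **Gauge during the hold:** The two readings disagreed. The red-band reference gave about 39 mm; the half-covered green patch gave about 36 mm. Both lie within 33–47 mm, and the reading did not drift.
- **At the end:** The tab read 334.5 mm (home is 335) and the gauge about 0 (−0.6 mm measured). The arm was clear of everything.
- **Bystanders:** The plates, mug and jar look unmoved in the final picture. I did not measure their positions again.
- **Forces:** The wrist force rose to about 13 N as the boat touched down. I could not read the contact force between boat and tester directly.

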